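# Rinse the toy hatchback, then open the shampoo jug's safety cap

## Robot

A 7-joint arm with a two-finger parallel gripper is mounted at the origin on the work surface. World frame = base frame: x ahead of the robot, y to its left, z up, the work surface at z = 0. Lengths are in m, angles in rad, forces in N, time in s.
With the tool pointing down it reaches from about 0.425 to 0.875 m from the base axis. Payload 4.7 kg.
Tool frame: the origin (TCP) lies at the very end of the fingers, on their centre line; the grasp point (between the pads) lies 19 mm behind it (grip_point_offset is the distance from the TCP to the grasp point, in m); z points along the fingers, y is the line along which they close (so a half turn about z gives the same grasp; the last joint's range is limited). The gripper opens to 87 mm and grips with 3 to 60 N. Pads are 19 mm wide; open, the fingers measure 117 mm over their backs; the gripper's body (75 mm by 190 mm) begins 51 mm behind the grasp point.
Start: joints at [-1.132, 0.321, -0.07, 1.45, 0.023, 1.371, -0.057], TCP at [0.268, 0.592, 0.223] pointing down, gripper open.
Joint ranges: [-2.86, 2.86], [-0.3, 2.09], [-1.38, 1.24], [0.06, 2.45], [-1.56, 4.7], [0.09, 2.05], [-2.69, 2.69]. Speed limits (rad/s): [2.57, 2.57, 3.14, 3.14, 3.14, 3.14, 3.14].

## Interface

Orientations are given as a rotation vector (axis times angle).
In Python, from bench import move_pose, servo_line, move_joints, release, close, hold, solve_ik, state, capture, camera_params, PlanningError, hand_in, grip_point_offset gives the robot as it stands. Calls block until the motion is done:
- move_pose(position, orientation): joint-space move of the TCP to a pose.
- servo_line(position, rotation=None, speed=0.15, contact_N=None): straight line of the TCP; rotation=None keeps the orientation; speed is the mean speed in m/s. With contact_N (N) it stops when the force on the tool has changed by that much, and returns True; else False.
- move_joints(angles): joint-space move.
- release() and close(squeeze=None): open the fingers fully, or close them until they stop; squeeze is the grip in N (None keeps the last).
- hold(seconds).
- solve_ik(position, orientation): joint angles nearest the present ones, or None.
- state(): the state.
- capture(name): name is "side" or "top"; returns (picture, depth): 384x512x3 uint8, blue, green, red; 384x512 float32, m along the optical axis (not along the pixel's ray), 0 where there is no reading.
- camera_params(name): a dict with "fx", "fy", "cx", "cy" (pixels), "dist" ([k1, k2, p1, p2, k3] as OpenCV has them; the pictures are not rectified), "view" (4x4, takes a point from world to camera coordinates). Camera axes: x right, y up, looking along -z (the intrinsics and any distortion apply to the point x, -y, -z); pixel columns grow to the right and rows downward; lengths in m; the calibration is good to about 2 mm. A picture is of the moment at which its call begins. camera_params takes no time and is no camera call.
A pose or a line that the arm cannot do raises PlanningError and nothing moves.
- hand_in(): hands the job in; it is judged then, once.
The state is a dict: "t": time; "joints": joint angles; "qvel": joint speeds; "effort": joint torques, N m; "position": TCP position; "tcp_rot": TCP orientation; "force": force on the tool from outside, world axes, zero at the start; "wrist_torque": the same for the moment, N m; "opening": finger opening in m; "grasp_force": force on a finger pad.
Only numpy, scipy, OpenCV 4.12 (cv2) and the standard library are available. Lean on these libraries where they do the work, as an engineer would, in place of code of your own. Each camera call takes 0.05 s, during which the arm holds its last target. There are 200 camera calls.

## Task

Run the toy car wash: take the spray wand from its rest, point its nozzle at the middle of the silver hatchback on the turntable from roughly 10 cm away without touching the car, hold that aim steady for two seconds, and lay the wand back in its rest as it was. Then open the shampoo jug for the next step: push its safety cap down, keep it down while twisting it a quarter turn anticlockwise, and lift it off. Finish still holding the cap, upright and about 5 cm clear straight above the jug's neck; leave the car and the other things on the cabinet top where they are.

Things in the scene. Friction and masses are not known exactly. Their poses are not given: they have to be found in the camera images.
- wand: Spray wand, 145 mm long, 90 g: grey handle 90 x 20 wide x 26 mm high, then a 10 mm steel lance and an 18 mm black nozzle. Origin on the lance axis at mid-handle (the place to grip, across y); x to the nozzle, z up. Handle's rear end at x = -45 mm; a 10 mm trigger nub hangs below it at x = 19 to 37 mm. In the rest its axis is level, 50 mm above the table
- wand_nozzle (a point): The tip of the wand's nozzle, at x = +100 mm of the wand; same axes as the wand, x is the spraying direction
- rest: White wand rest fixed to the table, origin at the table under mid-handle, x along the lying wand to the nozzle. Base 150 x 70 x 6 mm; two open-topped forks 10 mm thick: at x = -40 mm for the handle's rear end (gap 28 mm, floor 37 and walls 59 mm above the table), at x = 64 mm for the lance (gap 18 mm, floor 45, walls 65 mm). Between them is room for the fingers
- rest_seat (a point): Point of the rest where the wand's origin lies when it is home, 50 mm above the table; axes as the rest's
- hatchback: Silver die-cast toy hatchback, 92 x 40 x 36 mm, 110 g, loose on the turntable, x to its bonnet, z up; origin at the underside of its wheels
- car_mid (a point): The middle of the hatchback, 20 mm above its underside (50 mm above the table): the point to aim at
- carwash: Toy car wash fixed to the table: round base of radius 110 mm with a free-turning turntable, radius 85 mm, top 30 mm above the table; origin at the table on the axis. A brush arch 180 mm high stands 60 mm along its +x (away from the robot) with posts at y = +-88 mm; the robot's side is open
- jug: White shampoo jug fixed to the table in a steel holder; body 90 x 75 mm, shoulder 95 mm above the table, side handle towards its +x up to 80 mm high; origin at the table under the neck, z up. The neck and its sprung seal stand on the z axis; the seal's top is at 137 mm with the cap on, 138.5 mm with it off
- cap: Grey ribbed round safety cap, 60 mm across, 38 mm high, 35 g; origin at the centre of its open underside, z up. Shut, its underside is 104 mm above the table, pushed up by the seal's spring into two catches. Round: may be gripped across any diameter, 10 to 20 mm below its top. Opening: see the seal joint
- seal (a joint): Sprung seal under the cap, m: 0 shut, grows as the cap is pushed down, -0.0015 cap off. 6 N at 0, rising 0.5 N per mm. The cap turns only when pushed down over 4 mm (6 mm is safe, 7.5 mm is the stop) and only anticlockwise seen from above; kept down, it is free of the catches after 55 degrees (75 to 100 is best, past 120 it meets the next catch), then lifts straight off
- fire_engine: Bystander: red plastic fire engine 150 x 55 x 63 mm, origin under its middle
- cup: Bystander: empty white ceramic cup, 80 mm across, 85 mm high, origin under its middle
- crate: Bystander: yellow slatted plastic crate 200 x 150 x 90 mm, origin under its middle
- polish: Bystander: dark tin of shoe polish with a white lid, 72 mm across, 30 mm high, origin under its middle
- shoe_brush: Bystander: wooden shoe brush 130 x 45 x 36 mm, origin under its middle
- van: Bystander: small white toy van 75 x 32 x 34 mm, origin under its middle
Things that resemble listed ones, but are neither listed nor needed, are in the scene too. Leave any blue or pink look-alike of the cap alone.

How it is judged:
On the way, in this order (a step that is already met when the one before it is completed fails the run):
1. The held wand points at the middle of the hatchback (its axis passes within 15 mm each way), nozzle 55 to 160 mm from it, steady for 1.5 s (contact force between the fingers and wand above 0.5 N and contact force between wand and rest below 0.1 N and contact force between wand and carwash below 0.1 N and x of car_mid in the frame of wand_nozzle between 0.055 and 0.16 m and y of car_mid in the frame of wand_nozzle between -0.015 and 0.015 m and z of car_mid in the frame of wand_nozzle between -0.015 and 0.015 m and linear speed of wand below 0.03 m/s), for 1.5 s.
2. The wand lies back in its rest, released (horizontal distance between wand and rest_seat below 0.02 m and z of wand in the frame of rest_seat between -0.006 and 0.006 m and angle between the x axis of wand and the x axis of rest, either way round below 0.15 rad and contact force between the fingers and wand below 0.1 N), for 0.2 s.
3. The safety cap is pushed down against its spring, on the neck (value of joint seal above 0.003 m and horizontal distance between cap and jug below 0.01 m), for 0.1 s.
At the end, for the whole second after the job is handed in: The gripper holds the cap upright (within 20 degrees) and still, its underside 20 to 120 mm above the seal and within 40 mm sideways of the neck's axis, touching nothing of the jug; the wand lies in its rest (within 20 mm along, 6 mm in height, 0.15 rad); the car stands within 30 mm of where it was (contact force between the fingers and cap above 0.5 N and contact force between cap and jug below 0.1 N and z of cap in the frame of jug between 0.158 and 0.26 m and horizontal distance between cap and jug below 0.04 m and angle between cap's own z axis and vertical below 0.35 rad and linear speed of cap below 0.03 m/s and horizontal distance between wand and rest_seat below 0.02 m and z of wand in the frame of rest_seat between -0.006 and 0.006 m and angle between the x axis of wand and the x axis of rest, either way round below 0.15 rad and distance of hatchback from where it was at the start of the episode below 0.03 m and angle between hatchback's own z axis and vertical below 0.2 rad); the arm keeps its last pose, push and grip.
It fails at once if the hatchback is touched by the wand or the robot (contact force between any of wand, the arm, the fingers and hatchback above 0.3 N).
It fails at once if another thing on the cabinet top is moved more than 30 mm (distance of any of fire_engine, cup, crate, polish, shoe_brush, van from where it was at the start of the episode above 0.03 m).
It also fails if it takes over 67 s, if anything falls off the work surface, if the arm or the gripper's body presses on something with over 40 N, if the wrist force passes 120 N, or if a joint passes its speed limit or range.

## Working session

There is one attempt and no reset: what is moved stays moved. The work goes in short steps, each a Python script; the robot and the scene stay as the last script left them, time stands still between calls to the robot, and variables do not carry over. Pictures are saved under pics/ and viewed, at most 10 in all, crops included, and the job is handed in when it is done.

```bash
mkdir -p pics; ls; python3 - <<'E'
from bench import *
import cv2,numpy as np
for n in("top","side"):
    p,d=capture(n); np.savez(f"{n}0.npz",p=p,d=d); cv2.imwrite(f"pics/{n}0.png",cv2.resize(p,(800,600)))
    c=camera_params(n); print(n,c)
s=state();print(s['t'],s['position'],s['tcp_rot'],s['opening'],grip_point_offset)
E
```

```text
pics
top {'fx': 428.8518980556725, 'fy': 428.8518980556725, 'cx': 256.86570967295233, 'cy': 203.05774248763493, 'dist': array([-0.07844562,  0.        ,  0.        ,  0.        ,  0.        ]), 'view': array([[ 0.02982445, -0.99949458, -0.01100437, -0.03191631],
       [ 0.99529021,  0.02867947,  0.09260067, -0.56628248],
       [-0.09223826, -0.0137143 ,  0.99564252, -1.31765205],
       [ 0.        ,  0.        ,  0.        ,  1.        ]])}
side {'fx': 390.1891829965435, 'fy': 390.1891829965435, 'cx': 252.72651816638202, 'cy': 191.49539574853938, 'dist': array([-0.0440359,  0.       ,  0.       ,  0.       ,  0.       ]), 'view': array([[ 0.86793245, -0.4964569 ,  0.01496025, -0.48380132],
       [ 0.34726453,  0.62809035,  0.6963547 , -0.24284679],
       [-0.35510649, -0.59919367,  0.71754186, -1.13779025],
       [ 0.        ,  0.        ,  0.        ,  1.        ]])}
0.1 [0.26771429 0.59173639 0.22158732] [-6.62120981e-01 -3.07078206e+00  2.69474935e-03] 0.08693061143002025 0.0187
```

View pics/top0.png

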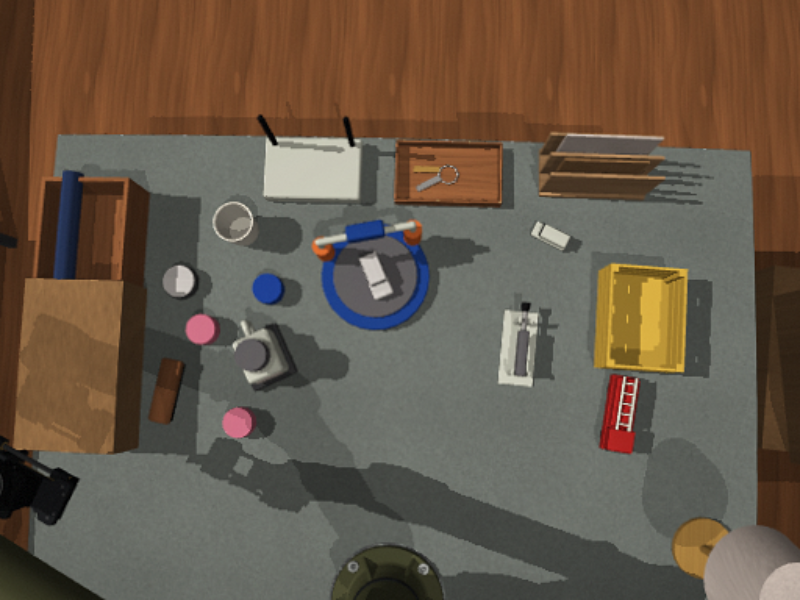

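View pics/side0.png

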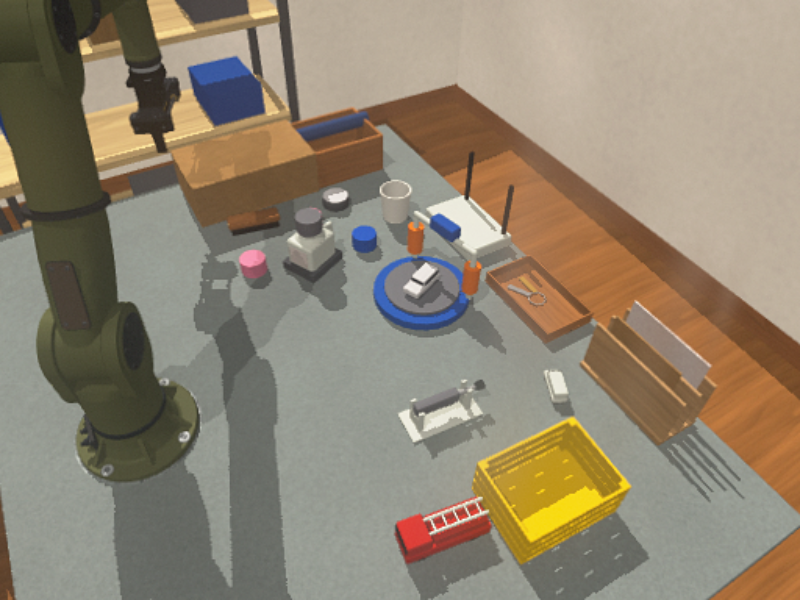

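Top view (800×600): the wand lies in its white rest at (522,350) with the nozzle up at (525,308), and the silver hatchback is on the turntable at (376,276). The jug's grey cap is at (252,355). Similar things: the blue cap (268,290) and the pink ones (202,330) and (238,422) are look-alikes. The grey one on the white jug fits the description. The white van (550,236) is off the turntable, so the car on the turntable is the hatchback.

```bash
cat > h.py <<'E'
from bench import *
import numpy as np, cv2
from scipy.spatial.transform import Rotation as R
def cloud(n,d):
    c=camera_params(n); K=np.array([[c['fx'],0,c['cx']],[0,c['fy'],c['cy']],[0,0,1]])
    v,u=np.mgrid[:d.shape[0],:d.shape[1]]
    q=cv2.undistortPoints(np.stack([u,v],-1).reshape(-1,1,2).astype(float),K,c['dist']).reshape(*d.shape,2)
    P=np.stack([q[...,0]*d,-q[...,1]*d,-d,np.ones_like(d)],-1)
    W=(P@np.linalg.inv(c['view']).T)[...,:3]; W[d==0]=np.nan
    return W
def rect(P):
    (c,s,a)=cv2.minAreaRect((P[:,:2]*1000).astype(np.float32)); return np.round(c,1),np.round(s,1),round(a,1)
def pca(P):
    m=P[:,:2].mean(0); u=np.linalg.svd(P[:,:2]-m,full_matrices=False)[2][0]; return m,np.degrees(np.arctan2(u[1],u[0]))
E
python3 - <<'E'
from h import *
W={};Pc={}
for n in("top","side"):
    z=np.load(n+"0.npz"); W[n]=cloud(n,z['d']); Pc[n]=z['p'].astype(int)
def at(x,y): return W['top'][int(y*.64),int(x*.64)]
pts={k:at(*v) for k,v in dict(wand=(522,350),car=(376,276),cap=(252,355),table=(450,420),tt=(350,275)).items()}
for k,v in pts.items(): print(k,v.round(4))
for n in W:
    w=W[n];p=Pc[n];br=p.max(-1);sat=np.ptp(p,axis=-1)
    def near(k,r): return np.linalg.norm(w[...,:2]-pts[k][:2],axis=-1)<r
    z=w[...,2]
    m=near('wand',.13)&(z>.052)&(z<.08)&(br<130); print(n,'wand dark',m.sum(),pca(w[m]),rect(w[m]),np.median(z[m]))
    m=near('wand',.10)&(z>.002)&(z<.012)&(br>140);print(' base',m.sum(),rect(w[m]),np.median(z[m]))
    m=near('car',.065)&(z>.036)&(z<.08);print(' car',m.sum(),pca(w[m]),rect(w[m]),z[m].max())
    m=near('car',.065)&(z>.056)&(z<.08);print(' car roof',m.sum(),pca(w[m]),rect(w[m]))
    m=near('cap',.05)&(z>.136)&(z<.15);print(' cap',m.sum(),rect(w[m]),np.median(z[m]),cv2.minEnclosingCircle((w[m][:,:2]*1000).astype(np.float32)))
a=cv2.resize(np.load('top0.npz')['p'][160:260,130:290],None,fx=4.5,fy=4.5,interpolation=cv2.INTER_CUBIC)
b=cv2.resize(np.load('top0.npz')['p'][180:255,300:360],None,fx=4.5,fy=4.5,interpolation=cv2.INTER_CUBIC)
c=np.zeros((600,800,3),np.uint8);a=cv2.resize(a,(540,338));c[:338,:540]=a;c[:b.shape[0],540:540+min(b.shape[1],260)]=b[:,:260]
cv2.imwrite('pics/crop.png',c)
E
```

```text
wand [ 0.5065 -0.2518  0.063 ]
car [0.6448 0.0382 0.0667]
cap [0.4794 0.2558 0.1416]
table [ 0.3668 -0.119   0.0043]
tt [0.6497 0.0909 0.0265]
top wand dark 234 (array([ 0.51610418, -0.25202509]), np.float64(175.57935840442386)) (array([ 529.9, -253.6]), array([ 25.1, 139. ]), 87.8) 0.06089346350433722
 base 545 (array([ 514.2, -252.1]), array([ 69.9, 150. ]), 85.8) 0.0055578285126329785
 car 381 (array([0.64519776, 0.0395846 ]), np.float64(-155.57238902042425)) (array([647.3,  25.1]), array([106.3,  71.5]), 28.2) 0.07143932579699053
 car roof 254 (array([0.65564172, 0.04447461]), np.float64(-157.6009938402142)) (array([653. ,  42.8]), array([75. , 37.1]), 25.0)
 cap 322 (array([480.9, 259.5]), array([54.7, 58.8]), 1.5) 0.14072986020222744 ((480.9200134277344, 259.75494384765625), 30.529396057128906)
side wand dark 129 (array([ 0.51999397, -0.25685048]), np.float64(177.97777909447763)) (array([ 527.6, -253.3]), array([ 20.4, 146. ]), 85.0) 0.05816247744557035
 base 794 (array([ 506. , -247.6]), array([190.6, 188.6]), 16.2) 0.00530046048929278
 car 295 (array([0.64342392, 0.03536504]), np.float64(-160.56597748055677)) (array([651.7,  43.3]), array([106. ,  42.1]), 26.1) 0.07190797540855232
 car roof 167 (array([0.65323152, 0.04234763]), np.float64(-160.15446517782556)) (array([651.8,  43.9]), array([76.4, 40.4]), 27.6)
 cap 163 (array([478.7, 263.2]), array([61., 56.]), 89.6) 0.14207681456714039 ((479.21728515625, 262.9740295410156), 32.298709869384766)
```

View pics/crop.png

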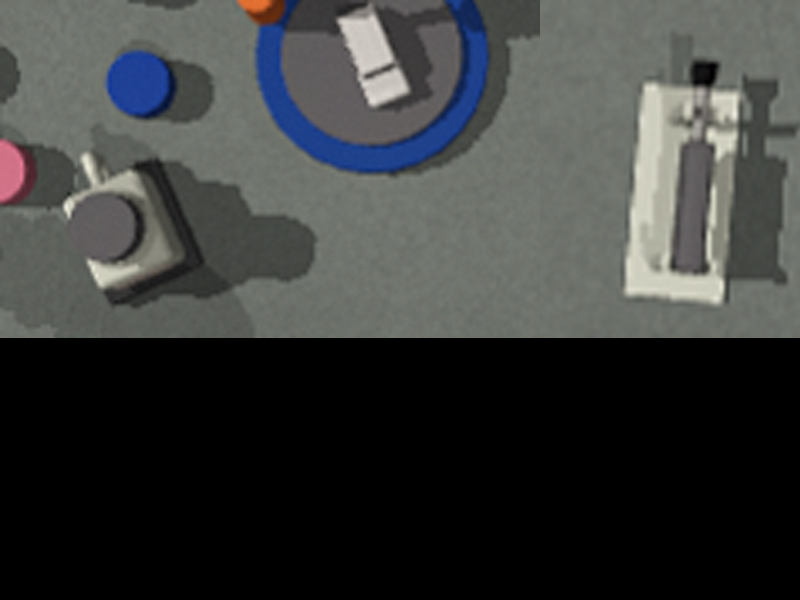

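The crop confirms the grey cap on the white jug (crop pixel 105,228), clear of the blue and pink ones. The wand in its rest has its black nozzle towards +x. I'll refine the car position and go for the wand.

```bash
cat >> h.py <<'E'
WAND=np.array([.5022,-.2512]); WYAW=np.radians(-4.2)
CAP=np.array([.480,.261])
def down(yaw,flip=0):  # tool y along world direction yaw+90deg (+flip), z down; tool x along yaw direction mirrored
    y=yaw+np.pi/2+flip*np.pi; Y=np.array([np.cos(y),np.sin(y),0]); Z=np.array([0,0,-1.])
    return R.from_matrix(np.stack([np.cross(Y,Z),Y,Z],1)).as_rotvec()
def best(p,yaw):
    o=[(f,solve_ik(p,down(yaw,f))) for f in(0,1)]
    o=[(f,j) for f,j in o if j is not None]; return min(o,key=lambda t:abs(t[1][6]))
def st(tag=''):
    s=state(); print(tag,round(s['t'],2),np.round(s['position'],4),'F',np.round(s['force'],1),'open',round(s['opening'],4),'gf',np.round(s['grasp_force'],1),'j7',round(s['joints'][6],2)); return s
E
python3 - <<'E'
from h import *
for n in("top","side"):
    z=np.load(n+"0.npz"); w=cloud(n,z['d']);p=z['p'].astype(int)
    zz=w[...,2]; near=np.linalg.norm(w[...,:2]-[.65,.043],axis=-1)
    m=((near<.062)&(zz>.044)&(zz<.08)).astype(np.uint8)
    k,l,stt,c=cv2.connectedComponentsWithStats(m); i=1+np.argmax(stt[1:,4]); P=w[l==i]
    print(n,'car',len(P),rect(P),pca(P))
    b=(p[...,0]>p[...,2]*2)&(p[...,0]>60)&(zz<.045)&(zz>.01)&(near<.16); print(' base',rect(w[b]),cv2.minEnclosingCircle((w[b][:,:2]*1000).astype(np.float32)))
s=state(); servo_line(s['position']+[0,0,.1],speed=.3)
p=np.r_[WAND,.15]; f,j=best(p,WYAW); print(f,np.round(j,2))
print([np.round(best(np.r_[.45,.04,.1],0.06)[1],2)])
move_pose(p,down(WYAW,f)); st('above')
c,d=capture('top'); cv2.imwrite('pics/above.png',c[150:300,280:420].repeat(4,0).repeat(4,1))
E
```

```text
top car 374 (array([646.8,  40.1]), array([90.8, 39.7]), 24.0) (array([0.64521679, 0.03960167]), np.float64(-156.23649934990684))
 base (array([643. ,  38.6]), array([201. , 216.5]), 21.9) ((649.943115234375, 41.432655334472656), 108.54458618164062)
side car 270 (array([645.5,  40. ]), array([91.6, 42.1]), 27.0) (array([0.64403184, 0.03645581]), np.float64(-160.4639325695459))
 base (array([645.4,  44.6]), array([219.6, 207.2]), 64.9) ((652.0148315429688, 42.202693939208984), 112.32023620605469)
1 [-0.36  0.24  0.89  1.8  -0.2   1.2  -1.05]
[array([-0.62, -0.01,  0.47,  2.09,  0.01,  1.07,  1.48])]
above 3.71 [ 0.5028 -0.2503  0.15  ] F [-0.5  0.2 -0.5] open 0.087 gf 0.0 j7 -1.05
```

```bash
python3 - <<'E'
from h import *
car=np.array([.646,.040])
for y in(-.07,0,.1):
    o=car-.2*np.array([np.cos(y),np.sin(y)]); print(y,[ (j:=solve_ik(np.r_[o,.034],down(y,f))) is not None and np.round(j,2) for f in(0,1)])
hit=servo_line(np.r_[WAND,.032],speed=.1,contact_N=8); st(f'down {hit}')
if not hit:
    close(20); st('closed')
    servo_line(np.r_[WAND,.15],speed=.1); st('up')
    c,d=capture('top'); np.savez('held.npz',p=c,d=d); s,_=capture('side')
    cv2.imwrite('pics/held.png',np.hstack([cv2.resize(c[130:280,280:400],(400,500)),cv2.resize(s[180:300,200:340],(400,500))]))
E
```

```text
-0.07 [array([ 0.91,  0.26, -1.17,  2.1 ,  0.29,  0.95,  1.09]), array([-1.04,  0.11,  0.91,  2.16, -0.11,  0.92, -1.71])]
0 [array([ 0.95,  0.25, -1.17,  2.11,  0.28,  0.95,  1.19]), array([-0.99,  0.1 ,  0.89,  2.17, -0.1 ,  0.91, -1.62])]
0.1 [array([ 0.99,  0.25, -1.17,  2.11,  0.28,  0.95,  1.34]), array([-0.92,  0.1 ,  0.86,  2.17, -0.09,  0.91, -1.48])]
down False 5.09 [ 0.5028 -0.2515  0.0327] F [-1.  -0.3 -0.4] open 0.0866 gf 0.0 j7 -0.94
closed 6.18 [ 0.5022 -0.2511  0.032 ] F [ 0.3 -0.4 -0.2] open 0.0198 gf 20.0 j7 -0.94
up 7.52 [ 0.5017 -0.251   0.1493] F [ 0.6  0.7 -1.1] open 0.0196 gf 20.0 j7 -1.05
```

View pics/held.png

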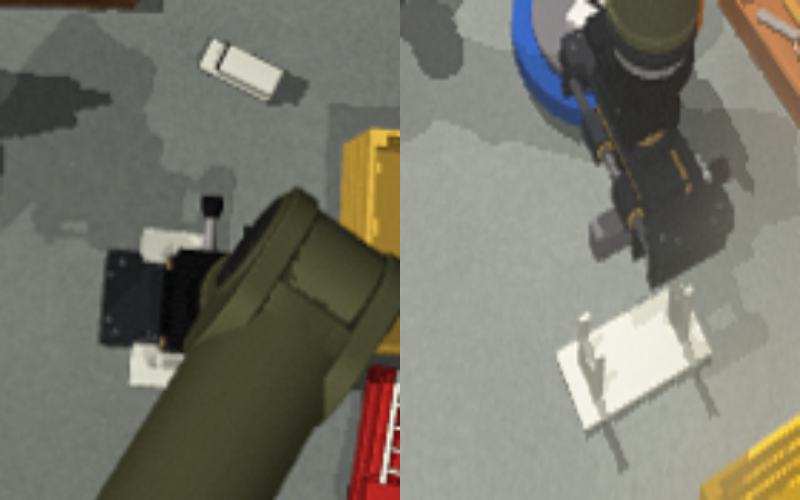

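The wand is held level and clear of the rest, with its nozzle at (211,205) in the left half and the rest empty in the right half. Next is the aim.

```bash
python3 - <<'E'
from h import *
car=np.array([.646,.040]); y=0.03
o=car-.2*np.array([np.cos(y),np.sin(y)])
move_pose(np.r_[o,.15],down(y,1)); st('above')
servo_line(np.r_[o,.034],speed=.08); s=st('aim')
c,d=capture('top'); np.savez('aim.npz',p=c,d=d); s2,_=capture('side')
print('tool y dir',R.from_rotvec(s['tcp_rot']).as_matrix()[:,1].round(3))
w=cloud('top',d); br=c.astype(int).max(-1); X=w[...,0];Y=w[...,1];Z=w[...,2]
m=(X>.50)&(X<.57)&(abs(Y-.037)<.04)&(Z>.045)&(Z<.07); P=w[m]; print('nozzle',m.sum(),P.mean(0).round(4),P[:,0].max(),pca(P))
cv2.imwrite('pics/aim.png',np.hstack([cv2.resize(c[130:280,190:310],(400,500)),cv2.resize(s2[130:250,200:340],(400,500))]))
hold(2.2); st('held')
E
```

```text
above 8.73 [0.4466 0.0328 0.1502] F [-0.1 -0.1 -0.8] open 0.0199 gf 20.0 j7 -1.77
aim 10.33 [0.4465 0.0341 0.0344] F [-0.  -0.1 -0.7] open 0.0197 gf 20.0 j7 -1.57
tool y dir [ 0.03  -1.    -0.001]
nozzle 58 [0.5281 0.0354 0.0566] 0.5449256463472667 (array([0.52807578, 0.03541018]), np.float64(-174.98923878587408))
held 12.63 [0.4461 0.034  0.034 ] F [ 0.3  0.1 -2.1] open 0.0201 gf 20.0 j7 -1.57
```

View pics/aim.png

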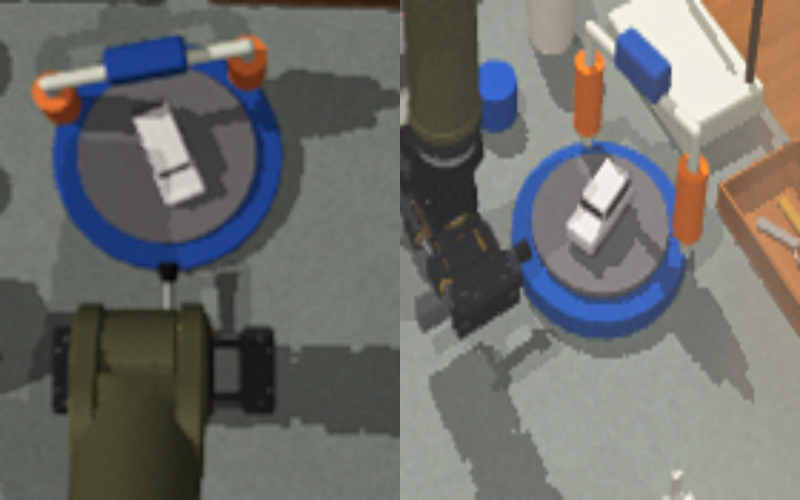

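The left half shows the nozzle at (168,268) in line with the car's middle at (168,155). The lift is clean and nothing touches. Laying the wand back.

```bash
python3 - <<'E'
from h import *
s=state(); servo_line(np.r_[s['position'][:2],.15],speed=.1)
move_pose(np.r_[WAND,.15],down(WYAW,1)); st('over rest')
servo_line(np.r_[WAND,.06],speed=.1)
hit=servo_line(np.r_[WAND,.0322],speed=.04,contact_N=8); st(f'down {hit}')
release(); hold(.3); st('released')
servo_line(np.r_[WAND,.18],speed=.15); 
s=state(); move_pose(np.r_[.45,-.02,.30],s['tcp_rot']); st('away')
c,d=capture('top'); np.savez('back.npz',p=c,d=d)
w=cloud('top',d);br=c.astype(int).max(-1);z=w[...,2]
n=np.linalg.norm(w[...,:2]-[.5065,-.2518],axis=-1)<.13
m=n&(z>.052)&(z<.08)&(br<130); print('wand',m.sum(),pca(w[m]),rect(w[m]),np.median(z[m]))
n=np.linalg.norm(w[...,:2]-[.4794,.2558],axis=-1)<.05
m=n&(z>.136)&(z<.15); print('cap',m.sum(),rect(w[m]),np.median(z[m]),cv2.minEnclosingCircle((w[m][:,:2]*1000).astype(np.float32)))
for f in (0,1):
  for a in range(-90,90,20):
    j=solve_ik(np.r_[CAP,.11],down(np.radians(a),f)); print(f,a,j is not None and np.round(j,2))
E
```

```text
over rest 15.06 [ 0.5026 -0.2493  0.1496] F [ 0.6  0.3 -1.2] open 0.0198 gf 20.0 j7 -1.06
down True 16.8 [ 0.5015 -0.2509  0.0319] F [-0.3  0.1  3.8] open 0.0201 gf 20.0 j7 -0.95
released 18.38 [ 0.5008 -0.2503  0.0312] F [ 0.1 -0.1 -0.7] open 0.0871 gf 0.0 j7 -0.95
away 20.55 [ 0.45   -0.0208  0.2994] F [-0.2 -0.  -0.3] open 0.0869 gf 0.0 j7 -1.83
wand 241 (array([ 0.51399066, -0.25269666]), np.float64(176.54210458264777)) (array([ 528.8, -253.7]), array([ 25.4, 141.3]), 89.3) 0.06092991243866308
cap 325 (array([480.8, 259.5]), array([54.5, 58.3]), 1.6) 0.14069171651348 ((480.957763671875, 259.621826171875), 30.529502868652344)
0 -90 [-1.4   0.28  0.99  1.88 -0.26  1.12 -0.32]
0 -70 [-1.41  0.28  1.    1.88 -0.27  1.12  0.03]
0 -50 [-1.46  0.31  1.07  1.88 -0.3   1.13  0.41]
0 -30 [-1.46  0.31  1.07  1.88 -0.3   1.13  0.76]
0 -10 [-1.49  0.33  1.11  1.88 -0.32  1.13  1.13]
0 10 [ 0.43  0.42 -1.17  1.82  0.42  1.18  0.87]
0 30 [ 0.43  0.42 -1.17  1.82  0.42  1.18  1.22]
0 50 [ 0.43  0.42 -1.17  1.82  0.42  1.18  1.57]
0 70 [ 0.43  0.42 -1.17  1.82  0.42  1.18  1.92]
1 -90 [ 0.43  0.42 -1.17  1.82  0.42  1.18  2.27]
1 -70 [ 0.43  0.42 -1.17  1.82  0.42  1.18  2.62]
1 -50 [-1.57  0.39  1.23  1.88 -0.4   1.16 -2.64]
1 -30 [-1.07  0.21  0.59  1.87 -0.13  1.11 -2.53]
1 -10 [-1.13  0.21  0.65  1.87 -0.14  1.11 -2.17]
1 10 [-1.19  0.22  0.72  1.87 -0.16  1.11 -1.8 ]
1 30 [-1.25  0.23  0.79  1.87 -0.18  1.11 -1.43]
1 50 [-1.31  0.25  0.87  1.87 -0.21  1.11 -1.06]
1 70 [-1.37  0.27  0.94  1.88 -0.24  1.12 -0.69]
```

The wand is back home, within about 1 mm of its original measurement. Now the cap: approach, grip, push down.

```bash
sed -i 's/^CAP=.*/CAP=np.array([.4805,.2603])/' h.py; python3 - <<'E'
from h import *
r=down(np.radians(30),1)
move_pose(np.r_[CAP,.22],r); st('above')
hit=servo_line(np.r_[CAP,.1095],speed=.1,contact_N=8); st(f'at cap {hit}')
if not hit:
    close(40); st('closed')
    servo_line(np.r_[CAP,.1095-.0065],speed=.02); hold(.3); st('pushed')
    for _ in range(4): hold(.05); st()
E
```

```text
above 21.73 [0.4816 0.2582 0.2206] F [ 0.5 -0.9  0.5] open 0.087 gf 0.0 j7 -1.52
at cap False 22.98 [0.481  0.2606 0.1102] F [ 0.2  0.5 -0. ] open 0.087 gf 0.0 j7 -1.45
closed 23.58 [0.4795 0.2623 0.1096] F [-3.6  4.8  1.5] open 0.0598 gf 40.0 j7 -1.45
pushed 24.36 [0.4804 0.2617 0.1042] F [-4.1  3.7  7.3] open 0.0598 gf 40.0 j7 -1.44
 24.41 [0.4804 0.2617 0.1042] F [-3.6  2.7  6.9] open 0.0599 gf 40.0 j7 -1.44
 24.46 [0.4804 0.2617 0.1041] F [-3.8  2.3  7.8] open 0.0598 gf 40.0 j7 -1.44
 24.51 [0.4804 0.2617 0.1042] F [-2.9  2.3  7.8] open 0.0596 gf 40.0 j7 -1.44
 24.56 [0.4804 0.2617 0.1042] F [-4.3  2.8  7.8] open 0.06 gf 40.0 j7 -1.44
```

```bash
python3 - <<'E'
from h import *
C=np.array([.4796,.2620]); r=down(np.radians(30),1)
servo_line(np.r_[C,.1020],r,speed=.02); hold(.2); s=st('pushed')
j=np.array(solve_ik(np.r_[C,.1020],r)); print(np.abs(j-s['joints']).max().round(3))
for k in range(1,6):
    q=j.copy(); q[6]+=np.radians(88)*k/5; move_joints(q); s=st(f'{k}'); print(np.round(s['wrist_torque'],2))
E
```

```text
pushed 25.02 [0.4804 0.2618 0.1033] F [-2.9 -0.1  8.1] open 0.0601 gf 40.0 j7 -1.44
0.002
1 25.41 [0.4806 0.2623 0.1035] F [-2.7  1.9  8.1] open 0.0602 gf 40.0 j7 -1.14
[0.1  0.65 0.03]
2 25.8 [0.4809 0.2625 0.1037] F [-1.1  1.9  8.6] open 0.0599 gf 40.0 j7 -0.83
[0.17 0.52 0.04]
3 26.19 [0.4807 0.2627 0.1036] F [-2.4  0.9  9.5] open 0.0601 gf 40.0 j7 -0.52
[0.25 0.53 0.04]
4 26.58 [0.4811 0.2623 0.1037] F [-0.8  1.3  8.5] open 0.06 gf 40.0 j7 -0.22
[0.06 0.37 0.07]
5 26.98 [0.4809 0.2625 0.1037] F [-1.8  1.   7.6] open 0.06 gf 40.0 j7 0.09
[0.18 0.47 0.05]
```

```bash
python3 - <<'E'
from h import *
s=state(); r=s['tcp_rot']; C=np.array([.4808,.2623])
servo_line(np.r_[C,.115],r,speed=.03); st('lift1')
servo_line(np.r_[C,.194],r,speed=.06); hold(.5); st('lift2')
c,d=capture('top'); s2,_=capture('side')
cv2.imwrite('pics/end.png',np.hstack([cv2.resize(c,(400,500)),cv2.resize(s2[90:210,130:270],(400,500))]))
E
```

```text
lift1 27.56 [0.4809 0.2617 0.1146] F [-0.   0.2 -0.6] open 0.0598 gf 40.0 j7 0.08
lift2 29.52 [0.4808 0.2623 0.194 ] F [ 0.3  0.1 -0.3] open 0.0602 gf 40.0 j7 0.03
```

View pics/end.png

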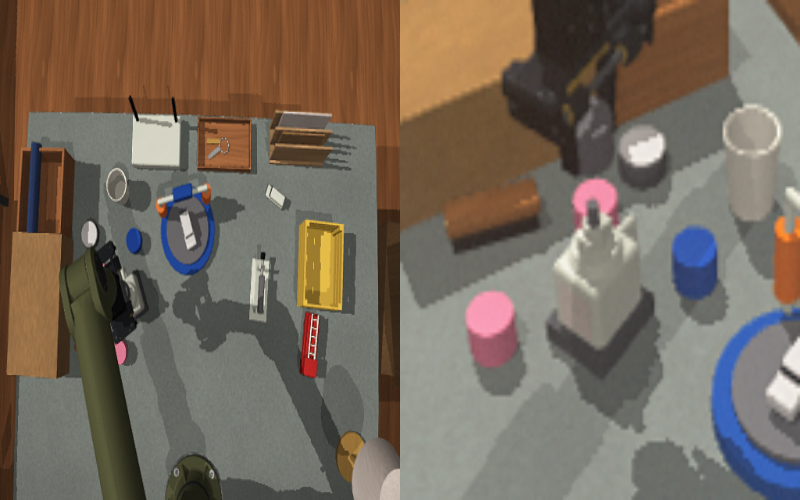

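The right half shows the cap in the gripper at (595,140), clear above the bare neck at (593,215). In the left half the wand is in its rest at (261,285), and the car and the other things are where they were.

```bash
python3 -c "
from bench import *
print(hand_in())"
```

```text
the job is handed in; nothing more can be done
None
```

I aimed the wand at the hatchback for just over two seconds, laid it back in its rest, opened the shampoo jug, and handed the job in at about 30 s with the cap held upright about 5 cm above the neck; the hand-in returned no verdict.

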